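# Load the deburring machine

### The job

Load the bench deburring machine and start it: pull its stiff sliding gate open until the gate's pointer is level with the brass clip on the rail (no further, or the drive is uncovered), put every square-tube spacer on the bench into the pit, and push the gate fully shut. Only then press the start button fully down and let it come up again. Leave the tin, brush and tape roll alone.

Things in the scene. Friction and masses are not known exactly. Their poses are not given: they have to be found in the camera images.
- deburrer: Bench deburring machine, green steel, 202 x 282 x 122 mm, fixed at a varying place and yaw. Origin: centre of its underside, z up, -x side roughly towards the robot. In its frame the loading pit spans x -45 to +85, y -125 to +125 mm, floor at z 35, walls up to z 110; the drive lies in front of the pit (x -105 to -45). Two rails up to z 122 edge the gate at y +-132 to +-141 mm.
- gate (a joint): How far the gate is open, m: 0 shut, 0.16 end stop; starts at 0 to 0.02. The gate is a steel plate 193 x 260 x 6 mm, top face 116 mm above the bench, sliding level towards the machine's -x to open, so the pit is uncovered from its far end (x = +85 mm) by this length. Stiff: 9 N of sliding friction, plus 25 N per m/s; stays where it is left.
- gate_handle (a point): Centre of the bar of the gate's handle: a black bar 90 mm long along the machine's y, 16 mm wide and 16 mm high, on two posts (10 mm square, 38 mm either side of the middle), 29 mm clear above the gate plate; bar top 161 mm above the bench. Moves with the gate; axes as the machine's. Can be pinched across its width from above.
- gate_pointer (a point): Tip of the gate's brass pointer, a strip 5 x 22 mm on the gate's top at its -y edge, beside the rail. It moves with the gate; axes as the machine's.
- clip_mark (a point): Brass marker clip, 8 x 13 x 18 mm, fixed on the machine's -y rail at a varying place. Origin at the centre of its underside; axes as the machine's. The gate is open the right amount (100 to 120 mm) when the pointer is level with the clip: both at the same x in the machine's frame.
- start_top (a point): Centre of the top face of the black round start push button (40 mm across), on a grey box 80 x 80 x 50 mm fixed to the bench at a varying place; press straight down.
- start (a joint): Start button travel, m: 0 released, 0.008 fully down. Spring return; fully down takes about 6 N.
- tube0_c (a point): Plain steel square-tube spacer, 66 mm long (its own x), 30 x 30 mm across (y, z), hollow with open ends, 0.17 kg, lying on the bench. Point at its centre, 15 mm above the bench when lying. Three to five spacers are present; the others are absent.
- tube1_c (a point): Plain steel square-tube spacer, 66 mm long (its own x), 30 x 30 mm across (y, z), hollow with open ends, 0.17 kg, lying on the bench. Point at its centre, 15 mm above the bench when lying. Three to five spacers are present; the others are absent.
- tube2_c (a point): Plain steel square-tube spacer, 66 mm long (its own x), 30 x 30 mm across (y, z), hollow with open ends, 0.17 kg, lying on the bench. Point at its centre, 15 mm above the bench when lying. Three to five spacers are present; the others are absent.
- tube3_c (a point): Plain steel square-tube spacer, 66 mm long (its own x), 30 x 30 mm across (y, z), hollow with open ends, 0.17 kg, lying on the bench. Point at its centre, 15 mm above the bench when lying. Three to five spacers are present; the others are absent.
- tube4_c (a point): Plain steel square-tube spacer, 66 mm long (its own x), 30 x 30 mm across (y, z), hollow with open ends, 0.17 kg, lying on the bench. Point at its centre, 15 mm above the bench when lying. Three to five spacers are present; the others are absent.
- tin: Bystander: closed metal tin, 66 mm across, 85 mm high, standing; origin at the centre of its underside.
- brush: Bystander: hand brush lying on the bench; origin at its middle, on the underside.
- tape: Bystander: yellow roll of tape 90 mm across, 25 mm high, lying flat; origin at the centre of its underside.
Mind the look-alikes: they are no part of the job. What is shaped like the part that bears tube1_c but brown or turquoise is not meant.

How it is judged:
On the way, in this order (a step that is already met when the one before it is completed fails the run):
1. the gate is drawn open until its pointer is level with the clip, within 10 mm (x of gate_pointer in the frame of clip_mark between -0.01 and 0.01 m), for 0.2 s.
2. every spacer lies in the pit, let go (x of tube0_c in the frame of deburrer between -0.045 and 0.085 m and y of tube0_c in the frame of deburrer between -0.125 and 0.125 m and z of tube0_c in the frame of deburrer between 0.03 and 0.1 m and x of tube1_c in the frame of deburrer between -0.045 and 0.085 m and y of tube1_c in the frame of deburrer between -0.125 and 0.125 m and z of tube1_c in the frame of deburrer between 0.03 and 0.1 m and x of tube2_c in the frame of deburrer between -0.045 and 0.085 m and y of tube2_c in the frame of deburrer between -0.125 and 0.125 m and z of tube2_c in the frame of deburrer between 0.03 and 0.1 m and x of tube3_c in the frame of deburrer between -0.045 and 0.085 m and y of tube3_c in the frame of deburrer between -0.125 and 0.125 m and z of tube3_c in the frame of deburrer between 0.03 and 0.1 m and x of tube4_c in the frame of deburrer between -0.045 and 0.085 m and y of tube4_c in the frame of deburrer between -0.125 and 0.125 m and z of tube4_c in the frame of deburrer between 0.03 and 0.1 m and contact force between each of tube0, tube1, tube2, tube3, tube4 and the fingers below 0.2 N), for 0.2 s.
3. the gate is pushed shut (within 6 mm) over the spacers (x of tube0_c in the frame of deburrer between -0.045 and 0.085 m and y of tube0_c in the frame of deburrer between -0.125 and 0.125 m and z of tube0_c in the frame of deburrer between 0.03 and 0.1 m and x of tube1_c in the frame of deburrer between -0.045 and 0.085 m and y of tube1_c in the frame of deburrer between -0.125 and 0.125 m and z of tube1_c in the frame of deburrer between 0.03 and 0.1 m and x of tube2_c in the frame of deburrer between -0.045 and 0.085 m and y of tube2_c in the frame of deburrer between -0.125 and 0.125 m and z of tube2_c in the frame of deburrer between 0.03 and 0.1 m and x of tube3_c in the frame of deburrer between -0.045 and 0.085 m and y of tube3_c in the frame of deburrer between -0.125 and 0.125 m and z of tube3_c in the frame of deburrer between 0.03 and 0.1 m and x of tube4_c in the frame of deburrer between -0.045 and 0.085 m and y of tube4_c in the frame of deburrer between -0.125 and 0.125 m and z of tube4_c in the frame of deburrer between 0.03 and 0.1 m and value of joint gate below 0.006 m), for 0.2 s.
4. the start button is pressed down (at least 6.5 of its 8 mm) with the gate shut (value of joint gate below 0.006 m and value of joint start above 0.0065 m), for 0.02 s.
5. the start button has come up again (value of joint start below 0.002 m), for 0.1 s.
At the end, for the whole second after the job is handed in: Every spacer present lies at rest in the pit, below the gate; the gate is shut within 6 mm; the start button is up again (within 2 mm) (all of step 3 and value of joint start below 0.002 m and linear speed of each of tube0, tube1, tube2, tube3, tube4 below 0.05 m/s); the robot touches nothing.
It fails at once if the gate is drawn more than 20 mm past the clip (x of gate_pointer in the frame of clip_mark below -0.02 m).
It fails at once if the start button is pressed (over 4 mm) while the gate is open by more than 10 mm (value of joint start above 0.004 m and value of joint gate above 0.01 m).
It fails at once if the tin is shifted more than 40 mm (distance of tin from where it was at the start of the episode above 0.04 m).
It fails at once if the brush is shifted more than 40 mm (distance of brush from where it was at the start of the episode above 0.04 m).
It fails at once if the tape is shifted more than 40 mm (distance of tape from where it was at the start of the episode above 0.04 m).
Of tube0, tube1, tube2, tube3, tube4 only 3 to 5 are there at a start; the rules pass over those that are not, and their reading is None.
At some moment in a run one of tube0, tube1, tube2, tube3, tube4 may be knocked a few centimetres aside while the robot is not near it.
It also fails if it takes over 210 s, if anything falls off the work surface, if the arm or the gripper's body presses on something with over 40 N, if the wrist force passes 120 N, or if a joint passes its speed limit or range.

### The arm

A 7-joint arm with a two-finger parallel gripper is mounted at the origin on the work surface. World frame = base frame: x ahead of the robot, y to its left, z up, the work surface at z = 0. Lengths are in m, angles in rad, forces in N, time in s.
With the tool pointing down it reaches from about 0.4 to 0.875 m from the base axis. Payload 19.3 kg.
Tool frame: the origin (TCP) lies at the very end of the fingers, on their centre line; the grasp point (between the pads) lies 19 mm behind it; z points along the fingers, y is the line along which they close (so a half turn about z gives the same grasp; the last joint's range is limited). The gripper opens to 85 mm and grips with 20 to 120 N. Pads are 22 mm wide; open, the fingers measure 114 mm over their backs; the gripper's body (76 mm by 85 mm) begins 54 mm behind the grasp point. The pads swing forward as they close: fully open they stand 13 mm farther back than shut.
Start: joints at [1.274, 0.521, -0.036, 1.599, 0.021, 1.021, -0.113], TCP at [0.141, -0.609, 0.231] pointing down, gripper open.
Joint ranges: [-2.91, 2.91], [-0.3, 2.13], [-1.5, 1.42], [0.17, 2.43], [-1.26, 4.41], [0.16, 1.93], [-2.52, 2.52]. Speed limits (rad/s): [1.89, 1.89, 2.39, 2.39, 3.01, 3.01, 3.01].

### API

Orientations are given as [roll, pitch, yaw] about the fixed x, y, z axes, in that order (R = Rz(yaw) Ry(pitch) Rx(roll)).
In Python, from workcell import bot gives the robot as it stands. The module is installed in compiled form; this text tells all that it offers.
- The arm moves only by the tool apply_moves, never from a script. Its arguments are lists of equal length, an entry for each row: "claw": the finger opening in m, from 0 to 0.0854; "xyz": the shift along the tool's x, y, z in m, a list of three; "twist": the turn, a rotation vector about the tool's x, y, z in rad, a list of three. A call has 1 to 20 rows; each row shifts and turns the commanded pose from where the row before left it, along the tool's axes as they then stand; what a row does not reach is not made up. A row lasts 1/10 s, in which the tool goes at most 50 mm and 8.59 degrees, less where a joint would pass 70% of its speed; a pose out of reach is approached as far as the arm can. A call with a gripper value outside its range is refused whole. The fingers move at their own pace and stop on an object; "force" is the grip in N (left out, the last holds). Time passes only in rows, so rows that do not move let the fingers close. It gives the time, the measured TCP pose, the force, the opening and the grip force at its end, in the units of the state.
- bot.observe(): the state, without advancing time (a new reading comes with each control period).
- bot.grab_frame(name): name is "scene" or "top"; returns a dict with "img" (384x512x3 uint8, red, green, blue), "vfov" (degrees; the focal length in pixels is half the picture's height over the tangent of half this angle, whatever the lens; pixels are square), "cx", "cy" (the principal point, pixels), "view" (4x4, takes a point from world to camera coordinates). Camera axes: x right, y up, looking along -z (the intrinsics and any distortion apply to the point x, -y, -z); pixel columns grow to the right and rows downward; lengths in m; the calibration is good to about 2 mm. A picture is of the moment at which its call begins. There is no depth.
- bot.job_done(): hands the job in; it is judged then, once.
Trained networks look in the newest picture that a camera, given by its name, has taken for a name from the list of things; names that differ only in an ending like _2 or _b are one class to them, and where a whole thing is asked for, a point or a joint stands for the part that bears it (a point fixed in the world has none). Each returns a list of dicts, best first, with "score" (0 to 1); they miss things now and then, are a little off and sometimes report something else, mostly with a low value. They report only what shows in the picture. A call takes as long as a camera call. They do not tell look-alikes from the thing itself.
- bot.find_in(camera, query): "position" ([x, y, z] in m, in world coordinates, good to about 4 mm: the middle of the surface that is visible of it).
The state is a dict: "clock": time; "qpos": joint angles; "qd": joint speeds; "joint_efforts": joint torques, N m; "position": TCP position; "tool_rot": TCP orientation; "force": force on the tool from outside, world axes, zero at the start; "moment": the same for the moment, N m; "grip_width": finger opening in m; "finger_force": force on a finger pad.
Only numpy, scipy, OpenCV 4.12 (cv2) and the standard library are available. Lean on these libraries where they do the work, as an engineer would, in place of code of your own. Each camera call takes 0.05 s, during which the arm holds its last target. There are 200 camera calls.

## Working session

There is one attempt and no reset: what is moved stays moved. The work goes in short steps, Python scripts to look and compute and a tool call to move; the robot and the scene stay as the last step left them, time stands still between calls to the robot, and variables do not carry over. Pictures are saved under pics/ and viewed, at most 14 in all, crops included, and the job is handed in when it is done.

Besides the shell and the picture viewer there is one more tool, called as name(argument=value, ...) on one line, values as JSON. apply_moves: Moves the arm, as the interface text tells. Its arguments: {"type":"object","properties":{"claw":{"type":"array"},"xyz":{"type":"array"},"twist":{"type":"array"},"force":{"type":"number"}},"required":["claw","xyz","twist"]}

```bash
mkdir -p pics; cat > h.py <<'E'
import numpy as np,cv2
from workcell import bot
def grab(n,f=None):
    g=bot.grab_frame(n)
    if f: cv2.imwrite('pics/'+f,cv2.cvtColor(g['img'],cv2.COLOR_RGB2BGR))
    return g
def foc(g): return g['img'].shape[0]/2/np.tan(np.radians(g['vfov'])/2)
def proj(g,p):
    c=g['view']@np.r_[p,1]; f=foc(g); return np.array([g['cx']+f*c[0]/-c[2], g['cy']-f*c[1]/-c[2]])
def ray(g,u,v,z):
    f=foc(g); V=np.array(g['view']); d=V[:3,:3].T@np.array([(u-g['cx'])/f,-(v-g['cy'])/f,-1]); o=-V[:3,:3].T@V[:3,3]
    return o+d*(z-o[2])/d[2]
E
python3 - <<'E'
from h import *
s=bot.observe(); print({k:np.round(v,3).tolist() for k,v in s.items()})
gs={c:grab(c,c+'0.png') for c in('scene','top')}
for c in gs:
    print(c,{k:v for k,v in gs[c].items() if k!='img'})
    for q in ['deburrer','gate_handle','gate_pointer','clip_mark','start_top','tube0_c','tin','brush','tape']:
        for r in bot.find_in(c,q): print(c,q,round(r['score'],2),np.round(r['position'],3),proj(gs[c],r['position']).round())
E
```

```text
{'clock': 0.0, 'qpos': [1.274, 0.522, -0.036, 1.6, 0.021, 1.021, -0.113], 'qd': [0.0, -0.001, 0.0, -0.0, 0.001, -0.0, 0.002], 'joint_efforts': [-0.001, -92.713, 1.979, -36.994, 0.018, 0.008, -0.0], 'position': [0.14, -0.609, 0.231], 'tool_rot': [-3.14, 0.0, 0.227], 'force': [0.178, 0.359, -0.226], 'moment': [0.007, -0.02, -0.032], 'finger_force': 0.0, 'grip_width': 0.085}
scene {'vfov': 43.40843836447381, 'cx': 263.6831971318421, 'cy': 193.71362149271403, 'view': array([[-0.67435028,  0.73807044,  0.02244389,  0.4451562 ],
       [-0.43490832, -0.42155762,  0.79570342,  0.12745281],
       [ 0.59674656,  0.52682179,  0.60527047, -1.43061084],
       [ 0.        ,  0.        ,  0.        ,  1.        ]])}
scene deburrer 0.69 [0.552 0.234 0.114] [395. 258.]
scene gate_handle 0.85 [0.501 0.226 0.116] [405. 241.]
scene gate_handle 0.3 [ 0.425 -0.369  0.02 ] [223. 153.]
scene gate_pointer 0.86 [0.499 0.226 0.112] [405. 243.]
scene clip_mark 0.3 [ 0.728 -0.299  0.062] [149. 200.]
scene start_top 0.63 [ 0.696 -0.165  0.074] [198. 215.]
scene tin 0.85 [ 0.726 -0.298  0.063] [150. 199.]
scene brush 0.93 [0.756 0.114 0.017] [274. 319.]
scene tape 0.92 [ 0.422 -0.369  0.018] [224. 153.]
top {'vfov': 53.04190627702828, 'cx': 258.0301299208682, 'cy': 196.8153383694754, 'view': array([[ 0.00568277, -0.99952129,  0.03041198, -0.09017647],
       [ 0.98213103,  0.01129979,  0.18785889, -0.5855733 ],
       [-0.18811261,  0.02880099,  0.98172509, -1.03284424],
       [ 0.        ,  0.        ,  0.        ,  1.        ]])}
top deburrer 0.85 [0.481 0.209 0.118] [146. 231.]
top gate_handle 0.58 [0.477 0.21  0.113] [146. 233.]
top gate_pointer 0.88 [0.48  0.214 0.115] [144. 232.]
top start_top 0.61 [ 0.689 -0.171  0.074] [289. 161.]
top tin 0.78 [ 0.714 -0.313  0.086] [339. 152.]
top brush 0.76 [0.739 0.106 0.016] [194. 149.]
top tape 0.6 [ 0.422 -0.374  0.026] [359. 257.]
```

View pics/scene0.png

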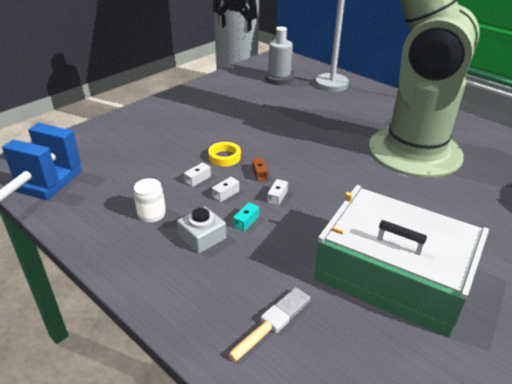

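View pics/top0.png

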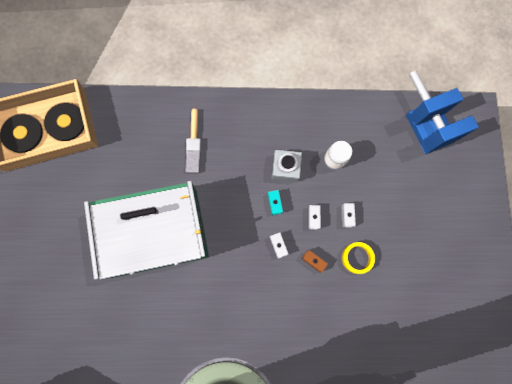

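Scene view: machine at right (395,258), pointer (337,231), clip (349,196), handle (403,231), button (201,215), tin (150,200), brush (272,322), tape (225,153).
Top view: five spacer shapes. Grey are (279,245), (315,216) and (349,215), the plain steel ones that fit. Brown (315,261) and turquoise (275,201) are look-alikes. I'll confirm with a crop.

```bash
python3 - <<'E'
import cv2
from h import *
a=cv2.imread('pics/top0.png')
A=cv2.resize(a[180:290,80:210],None,fx=3.0,fy=3.0,interpolation=cv2.INTER_CUBIC)
B=cv2.resize(a[180:290,255:385],None,fx=3.0,fy=3.0,interpolation=cv2.INTER_CUBIC)
cv2.imwrite('pics/crop1.png',np.hstack([A,B]))
hsv=cv2.cvtColor(a,cv2.COLOR_BGR2HSV)
g=grab('top')
m=((hsv[...,2]>120)&(hsv[...,1]<60)).astype('uint8')
m[:, :260]=0; m[:195]=0; m[290:]=0
n,l,st,ce=cv2.connectedComponentsWithStats(m)
for i in range(1,n):
    if st[i,4]>60:
        pts=np.argwhere(l==i)[:,::-1].astype('float32')
        W=np.array([ray(g,u,v,0.03)[:2] for u,v in pts]).astype('float32')
        r=cv2.minAreaRect(W*1000); print(ce[i],r)
g2=cv2.cvtColor
for n_,p in (('handle',None),):
    m=((hsv[...,2]<60)).astype('uint8'); m2=np.zeros_like(m); m2[203:222,115:165]=m[203:222,115:165]
    pts=np.argwhere(m2)[:,::-1]; print(pts.mean(0)); W=np.array([ray(g,u,v,0.161)[:2] for u,v in pts]).astype('float32'); print(cv2.minAreaRect(W*1000))
E
```

```text
[357.49253255 238.50674866] ((466.3867492675781, -434.39093017578125), (269.0291442871094, 686.0968627929688), 0.6677055358886719)
[510.         203.70491803] ((573.2012939453125, -828.2753295898438), (9.009106636047363, 66.34745025634766), 83.13819122314453)
[138.23163842 212.99435028]
((521.0404052734375, 218.0431671142578), (14.54491138458252, 87.98407745361328), 12.25549030303955)
```

View pics/crop1.png

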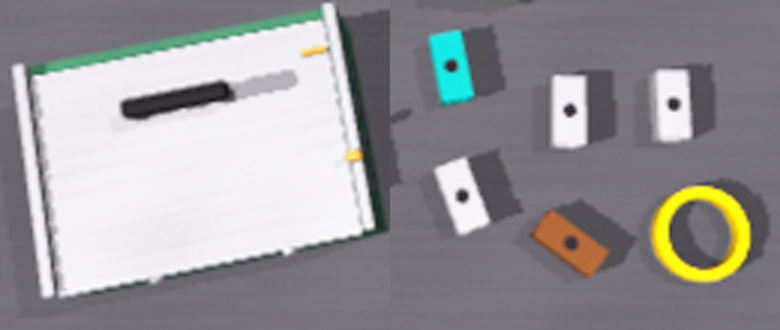

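```bash
python3 - <<'E'
from h import *
g=grab('top'); a=cv2.cvtColor(g['img'],cv2.COLOR_RGB2BGR); hsv=cv2.cvtColor(a,cv2.COLOR_BGR2HSV)
m=((hsv[...,2]>165)&(hsv[...,1]<40)).astype('uint8')
m[:, :260]=0; m[:195]=0; m[290:]=0
n,l,st,ce=cv2.connectedComponentsWithStats(m)
for i in range(1,n):
    if st[i,4]>60:
        pts=np.argwhere(l==i)[:,::-1]
        W=np.array([ray(g,u,v,0.03)[:2] for u,v in pts]).astype('float32')
        print('tube',ce[i],st[i,4],cv2.minAreaRect(W*1000))
c=lambda u,v,z: ray(g,80+u/3-.33,180+v/3-.33,z)[:2]
rl=[c(333,5,.122),c(371,230,.122)]; ll=[c(19,66,.122),c(47,297,.122)]
for A,B in(rl,ll): d=A-B; print('rail',A,B,np.hypot(*d),np.degrees(np.arctan2(d[1],d[0])))
y=((hsv[...,0]>12)&(hsv[...,0]<30)&(hsv[...,1]>110)&(hsv[...,2]>120)).astype('uint8')
n,l,st,ce=cv2.connectedComponentsWithStats(y)
P=[]
for i in range(1,n):
    if 170<ce[i][0]<215 and 185<ce[i][1]<245 and st[i,4]>3: print('yel',ce[i],st[i]); P.append(ce[i])
A=ray(g,*P[0],.118)[:2];B=ray(g,*P[1],.137)[:2]
for yaw in(10,11,12,13):
    t=np.radians(yaw); print(yaw,'dx',(A-B)@[np.cos(t),np.sin(t)])
print(A,B)
for q in (('start_top',(288,162),.07),): print(ray(g,*q[1],q[2]))
E
```

```text
tube [348.7751938  214.36821705] 258 ((542.491943359375, -349.578857421875), (67.45697021484375, 33.53915786743164), 0.9686832427978516)
tube [314.29277567 216.73764259] 263 ((534.4354858398438, -249.45033264160156), (31.941883087158203, 70.25467681884766), 88.89312744140625)
tube [278.55343511 244.91603053] 262 ((453.0961608886719, -145.10897827148438), (68.23682403564453, 32.62340545654297), 20.677515029907227)
rail [0.61379785 0.09665658] [0.41633289 0.05662812] 0.20148124347271232 11.459247884607846
rail [0.55572937 0.36713994] [0.35875948 0.32639946] 0.2011390658200815 11.686048595293547
yel [184.33333333 196.66666667] [181 196   8   3  12]
yel [198.  231.5] [196 230   5   4  16]
10 dx 0.09991451796044025
11 dx 0.10033165949042398
12 dx 0.10071823902499233
13 dx 0.10107413880827414
[0.57276543 0.11239031] [0.47867073 0.0706431 ]
[ 0.68596218 -0.16976498  0.07      ]
```

The crop confirms the three plain grey spacers (crop pixels 462,195; 570,110; 673,104). Turquoise (451,66) and brown (571,243) are look-alikes. Now moving to the handle.

apply_moves(claw=[0.06, 0.06, 0.06, 0.06, 0.06, 0.06, 0.06, 0.06, 0.06, 0.06, 0.06, 0.06, 0.06, 0.06, 0.06, 0.06, 0.06, 0.06, 0.06, 0.06], xyz=[[0.048, 0, 0], [0.048, 0, 0], [0.048, 0, 0], [0.048, 0, 0], [0.048, 0, 0], [0.048, 0, 0], [0.048, 0, 0], [0.048, 0, 0], [0.048, 0, 0], [0.048, 0, 0], [0.048, 0, 0], [0.048, 0, 0], [0.048, 0, 0], [0.048, 0, 0], [0.048, 0, 0], [0.048, 0, 0], [0.048, 0, 0], [0.048, 0, 0], [0.048, 0, 0], [0.048, 0, 0]], twist=[[0, 0, -0.077], [0, 0, -0.077], [0, 0, -0.077], [0, 0, -0.077], [0, 0, -0.077], [0, 0, -0.077], [0, 0, -0.077], [0, 0, -0.077], [0, 0, -0.077], [0, 0, -0.077], [0, 0, -0.077], [0, 0, -0.077], [0, 0, -0.077], [0, 0, -0.077], [0, 0, -0.077], [0, 0, -0.077], [0, 0, -0.077], [0, 0, -0.077], [0, 0, -0.077], [0, 0, -0.077]])

```text
clock: 3.1
position: [0.6396, 0.1031, 0.2313]
tool_rot: [3.141, -0.0, 1.77]
force: [0.7, 0.5, -0.3]
grip_width: 0.0598
finger_force: 0.0
```

```bash
cat >> h.py <<'E'
from scipy.spatial.transform import Rotation as Ro
def go(x,y,z,yawdeg=None):
    "tool-frame shift to a world point, and twist z (deg) to a yaw"
    s=bot.observe(); R=Ro.from_euler('xyz',s['tool_rot'])
    d=R.inv().apply(np.array([x,y,z])-s['position'])
    print('t',s['clock'],'pos',np.round(s['position'],4),'rot',np.round(s['tool_rot'],4),'grip',round(s['grip_width'],4),'F',np.round(s['force'],1))
    print('shift',np.round(d,4))
    if yawdeg is not None:
        print('twist',np.round((R.inv()*Ro.from_euler('xyz',[np.pi,0,np.radians(yawdeg)])).as_rotvec(),4))
E
python3 -c "
from h import *
go(.521,.218,.134,101.6)"
```

```text
t 3.1 pos [0.6396 0.1031 0.2313] rot [ 3.1414 -0.      1.7697] grip 0.0598 F [ 0.7  0.5 -0.3]
shift [ 0.136  -0.0935  0.0972]
twist [ 0.0002 -0.     -0.0036]
```

apply_moves(claw=[0.06, 0.06, 0.06, 0.06, 0.06, 0.06, 0.06, 0.06], xyz=[[0.034, -0.0235, 0], [0.034, -0.0235, 0], [0.034, -0.0235, 0], [0.034, -0.023, 0], [0, 0, 0.035], [0, 0, 0.035], [0, 0, 0.027], [0, 0, 0]], twist=[[0, 0, -0.0036], [0, 0, 0], [0, 0, 0], [0, 0, 0], [0, 0, 0], [0, 0, 0], [0, 0, 0], [0, 0, 0]])

```text
clock: 3.9
position: [0.5196, 0.2154, 0.1315]
tool_rot: [-3.137, 0.001, 1.771]
force: [-0.8, -0.9, 0.2]
grip_width: 0.06
finger_force: 0.0
```

```bash
python3 - <<'E'
from h import *
go(.521,.218,.134,101.6)
g=grab('scene'); im=cv2.cvtColor(g['img'],cv2.COLOR_RGB2BGR)
cv2.imwrite('pics/s1.png',cv2.resize(im[150:320,300:512],None,fx=3.5,fy=3.5,interpolation=cv2.INTER_CUBIC))
E
```

```text
t 3.9 pos [0.5196 0.2154 0.1315] rot [-3.1368e+00  1.0000e-03  1.7708e+00] grip 0.06 F [-0.8 -0.9  0.2]
shift [ 0.0023  0.0019 -0.0025]
twist [-0.0048  0.001  -0.0025]
```

View pics/s1.png

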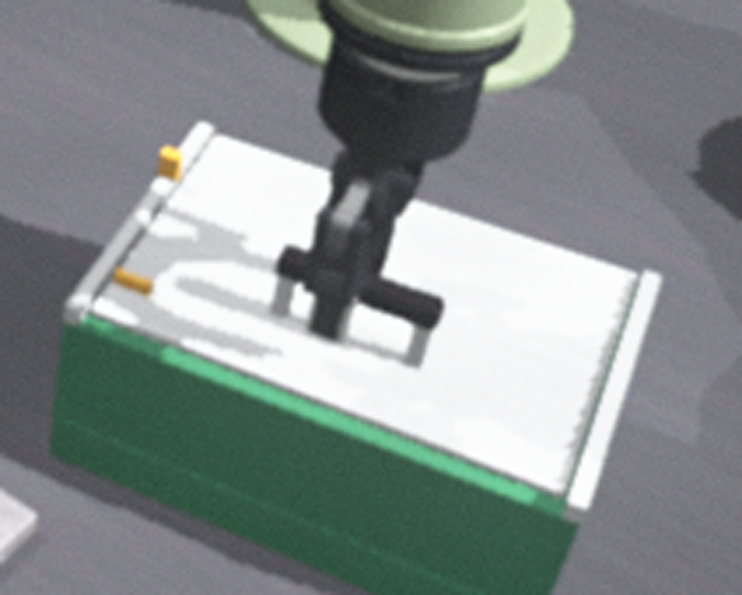

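Fingers straddle the bar (crop 340,270); pointer (133,281), clip (170,162). Close and pull 90 mm.

apply_moves(claw=[0.0, 0.0, 0.0, 0.0, 0.0, 0.0], xyz=[[0, 0, 0], [0, 0, 0], [0, 0, 0], [0, 0, 0], [0, 0, 0], [0, 0, 0]], twist=[[0, 0, 0], [0, 0, 0], [0, 0, 0], [0, 0, 0], [0, 0, 0], [0, 0, 0]], force=80)

```text
clock: 4.55
position: [0.5223, 0.2164, 0.1359]
tool_rot: [3.138, -0.0, 1.77]
force: [0.5, -1.6, 10.7]
grip_width: 0.0145
finger_force: 78.2
```

apply_moves(claw=[0.0, 0.0, 0.0, 0.0, 0.0, 0.0, 0.0, 0.0, 0.0, 0.0], xyz=[[0, -0.012, 0], [0, -0.012, 0], [0, -0.012, 0], [0, -0.012, 0], [0, -0.012, 0], [0, -0.012, 0], [0, -0.012, 0], [0, -0.006, 0], [0, 0, 0], [0, 0, 0]], twist=[[0, 0, 0], [0, 0, 0], [0, 0, 0], [0, 0, 0], [0, 0, 0], [0, 0, 0], [0, 0, 0], [0, 0, 0], [0, 0, 0], [0, 0, 0]])

```text
clock: 5.55
position: [0.4341, 0.1974, 0.1359]
tool_rot: [3.139, 0.002, 1.77]
force: [-0.6, -9.5, 21.4]
grip_width: 0.0143
finger_force: 82.4
```

```bash
cat > ptr.py <<'E'
from h import *
go(.521,.218,.134,101.6)
t=np.radians(11.6); ex=np.array([np.cos(t),np.sin(t)]); C=np.array([.4862,.2117])
for c,(u0,u1,v0,v1) in (('top',(165,220,180,260)),('scene',(315,365,180,250))):
    g=grab(c); hsv=cv2.cvtColor(g['img'],cv2.COLOR_RGB2HSV)
    y=((hsv[...,0]>10)&(hsv[...,0]<32)&(hsv[...,1]>90)&(hsv[...,2]>100)).astype('uint8')
    n,l,st,ce=cv2.connectedComponentsWithStats(y)
    for i in range(1,n):
        if u0<ce[i][0]<u1 and v0<ce[i][1]<v1 and st[i,4]>2:
            print(c,ce[i].round(1),st[i,4],'as pointer x',round(ex@(ray(g,*ce[i],.118)[:2]-C),4),'as clip x',round(ex@(ray(g,*ce[i],.131)[:2]-C),4))
    im=cv2.cvtColor(g['img'],cv2.COLOR_RGB2BGR)[v0-10:v1+10,u0-20:u1+40]
    cv2.imwrite(f'pics/p{round(bot.observe()["clock"]*100)}_{c}.png',cv2.resize(im,None,fx=5,fy=5,interpolation=cv2.INTER_CUBIC))
E
python3 ptr.py; ls pics
```

```text
t 5.55 pos [0.4341 0.1974 0.1359] rot [3.1389e+00 1.8000e-03 1.7696e+00] grip 0.0143 F [-0.6 -9.5 21.4]
shift [0.0031 0.0892 0.0021]
twist [ 0.0027  0.0018 -0.0037]
top [194.3 231. ] 37 as pointer x -0.0302 as clip x -0.0318
scene [350.9 200.2] 91 as pointer x -0.0452 as clip x -0.0287
crop1.png
p560_top.png
p565_scene.png
s1.png
scene0.png
top0.png
```

```bash
python3 -c "
import cv2,numpy as np
a=cv2.imread('pics/p560_top.png');b=cv2.imread('pics/p565_scene.png')
a=cv2.resize(a,(0,0),fx=.75,fy=.75);b=cv2.resize(b,(0,0),fx=.75,fy=.75)
print(a.shape,b.shape)
h=max(a.shape[0],b.shape[0])
p=lambda x:cv2.copyMakeBorder(x,0,h-x.shape[0],0,0,0)
cv2.imwrite('pics/c2.png',np.hstack([p(a),p(b)])[:600,:800])"
```

```text
(375, 431, 3) (338, 412, 3)
```

View pics/c2.png

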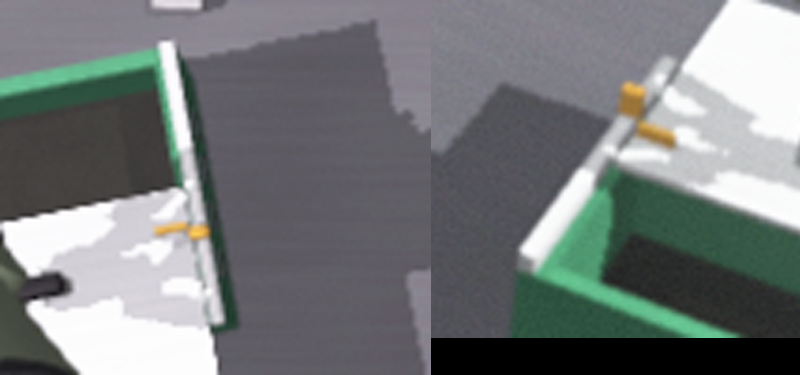

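Top crop: pointer (155–187, 231–226), clip (198,232), close together; scene crop: pointer (657,134), clip (632,100).

```bash
python3 - <<'E'
from h import *
t=np.radians(11.6); R=np.array([[np.cos(t),np.sin(t)],[-np.sin(t),np.cos(t)]]); C=np.array([.4862,.2117])
g=grab('top'); s=grab('scene')
for gg in (g,s): V=gg['view']; print('cam',-V[:3,:3].T@V[:3,3])
T=lambda u,v:(145+u/3.75-.4,170+v/3.75-.4)
S=lambda u,v:(295+(u-431)/3.75-.4,170+v/3.75-.4)
f=lambda gg,p,z:(R@(ray(gg,*p,z)[:2]-C)).round(4)
print('top ptr',f(g,T(155,231),.117),f(g,T(187,226),.117),'clip',[(z,f(g,T(198,232),z)) for z in(.122,.135,.140)])
print('scene ptr',f(s,S(638,127),.117),f(s,S(675,140),.117))
# clip candidates: project clip box for x candidates in both views
for xm in(-.03,-.034,-.038,-.042):
    for z in(.122,.135,.140):
        w=C+R.T@np.array([xm,-.1365]); p=np.r_[w,z]; a=proj(g,p);b=proj(s,p)
        print(xm,z,'top',((a[0]-145+.4)*3.75).round(),((a[1]-170+.4)*3.75).round(),'scene',((b[0]-295+.4)*3.75+431).round(),((b[1]-170+.4)*3.75).round())
E
```

```text
cam [ 0.38133113 -0.05376952  1.1267167 ]
cam [1.2093336  0.47884903 0.75450083]
top ptr [-0.0265 -0.1039] [-0.0273 -0.1263] clip [(0.122, array([-0.0335, -0.1336])), (0.135, array([-0.0351, -0.135 ])), (0.14, array([-0.0357, -0.1355]))]
scene ptr [-0.0347 -0.1276] [-0.0349 -0.1052]
-0.03 0.122 top 201.0 226.0 scene 621.0 119.0
-0.03 0.135 top 199.0 224.0 scene 624.0 101.0
-0.03 0.14 top 198.0 223.0 scene 625.0 94.0
-0.034 0.122 top 202.0 232.0 scene 624.0 116.0
-0.034 0.135 top 200.0 230.0 scene 627.0 98.0
-0.034 0.14 top 199.0 229.0 scene 628.0 91.0
-0.038 0.122 top 203.0 238.0 scene 627.0 112.0
-0.038 0.135 top 201.0 236.0 scene 630.0 94.0
-0.038 0.14 top 200.0 235.0 scene 631.0 87.0
-0.042 0.122 top 204.0 243.0 scene 630.0 108.0
-0.042 0.135 top 202.0 241.0 scene 633.0 90.0
-0.042 0.14 top 201.0 241.0 scene 634.0 83.0
```

apply_moves(claw=[0.0, 0.0, 0.0, 0.0, 0.0], xyz=[[0, -0.004, 0], [0, -0.003, 0], [0, 0, 0], [0, 0, 0], [0, 0, 0]], twist=[[0, 0, 0], [0, 0, 0], [0, 0, 0], [0, 0, 0], [0, 0, 0]])

```text
clock: 6.25
position: [0.4281, 0.196, 0.1359]
tool_rot: [3.138, 0.001, 1.769]
force: [6.6, -10.2, 16.7]
grip_width: 0.0145
finger_force: 81.6
```

apply_moves(claw=[0.06, 0.06, 0.06, 0.06, 0.06, 0.06, 0.06, 0.06, 0.06], xyz=[[0, 0, 0], [0, 0, 0], [0, 0, 0], [0, 0, -0.02], [0, 0, -0.04], [0, 0, -0.04], [0, 0, -0.04], [0, 0, 0], [0, 0, 0]], twist=[[0, 0, 0], [0, 0, 0], [0, 0, 0], [0, 0, 0], [0, 0, 0], [0, 0, 0], [0, 0, 0], [0, 0, 0], [0, 0, 0]])

```text
clock: 7.15
position: [0.4262, 0.1969, 0.2748]
tool_rot: [3.14, 0.0, 1.77]
force: [-0.0, 0.3, -0.9]
grip_width: 0.0599
finger_force: 0.0
```

```bash
python3 - <<'E'
from h import *
s=grab('scene'); t=grab('top')
a=cv2.cvtColor(t['img'],cv2.COLOR_RGB2BGR)[180:280,80:210]; b=cv2.cvtColor(s['img'],cv2.COLOR_RGB2BGR)[170:270,315:445]
cv2.imwrite('pics/c3.png',np.hstack([cv2.resize(x,None,fx=3,fy=3,interpolation=cv2.INTER_CUBIC) for x in(a,b)]))
g=t; hsv=cv2.cvtColor(a,cv2.COLOR_BGR2HSV)
a=cv2.cvtColor(t['img'],cv2.COLOR_RGB2BGR); hsv=cv2.cvtColor(a,cv2.COLOR_BGR2HSV)
m=((hsv[...,2]>165)&(hsv[...,1]<40)).astype('uint8'); m[:, :260]=0; m[:180]=0; m[300:]=0
n,l,st,ce=cv2.connectedComponentsWithStats(m)
for i in range(1,n):
    if st[i,4]>60:
        pts=np.argwhere(l==i)[:,::-1]
        W=np.array([ray(g,u,v,0.03)[:2] for u,v in pts]).astype('float32')
        print('tube',ce[i].round(),st[i,4],np.round(cv2.boxPoints(cv2.minAreaRect(W*1000)).mean(0)),cv2.minAreaRect(W*1000)[1:])
go(.453,-.145,.2,20.7)
E
```

```text
tube [315. 217.] 235 [ 534. -251.] ((29.03998374938965, 69.87599182128906), 88.86493682861328)
tube [348. 216.] 273 [ 540. -348.] ((67.4305648803711, 37.30873107910156), 1.4191944599151611)
tube [278. 245.] 277 [ 453. -145.] ((70.02032470703125, 34.051902770996094), 20.054969787597656)
t 7.25 pos [0.4256 0.1967 0.2735] rot [-3.1403e+00  3.0000e-04  1.7704e+00] grip 0.0597 F [-0.9  0.3 -0.3]
shift [-0.3403 -0.0408  0.0736]
twist [-9.0000e-04  1.2000e-03  1.4091e+00]
```

View pics/c3.png

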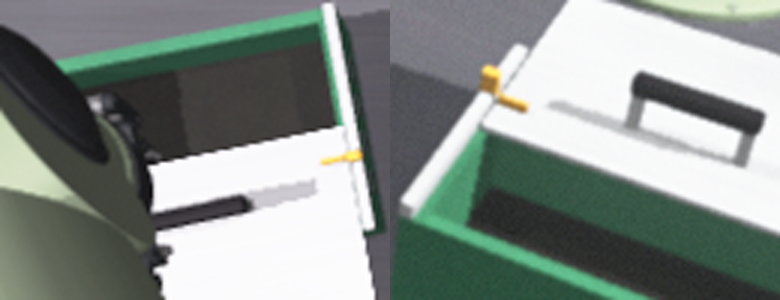

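Pointer (322–345,158) is in line with the clip (354,156) in the top view and likewise in the scene view. Gate is set. Now the spacers.

```bash
cat >> h.py <<'E'
def path(x,y,z,yawdeg,n):
    "n rows straight in world from current pose with uniform yaw; prints tool-frame mm shifts"
    s=bot.observe(); p=np.array(s['position']); y0=s['tool_rot'][2]; y1=np.radians(yawdeg)
    dy=(y1-y0+np.pi)%(2*np.pi)-np.pi; R=lambda a:Ro.from_euler('xyz',[np.pi,0,a])
    out=[]; q=p.copy(); tw=round(-dy/n,4); a=y0
    for i in range(n):
        tgt=p+(np.array([x,y,z])-p)*(i+1)/n
        d=np.round(R(a).inv().apply(tgt-q),3); q=q+R(a).apply(d); a-=tw; out.append(d.tolist())
    print('pos',p.round(4),'yaw',round(np.degrees(y0),2),'F',np.round(s['force'],1),'grip',round(s['grip_width'],4),'t',s['clock']); print('rows',out,'twist z',tw)
E
python3 -c "
from h import *
path(.453,-.145,.15,20.4,11)"
```

```text
pos [0.4256 0.1967 0.2735] yaw 101.44 F [-0.9  0.3 -0.3] grip 0.0597 t 7.25
rows [[-0.031, -0.004, 0.011], [-0.031, 0.001, 0.011], [-0.031, 0.004, 0.012], [-0.03, 0.008, 0.011], [-0.029, 0.012, 0.011], [-0.027, 0.016, 0.011], [-0.025, 0.018, 0.012], [-0.022, 0.022, 0.011], [-0.019, 0.025, 0.011], [-0.016, 0.027, 0.011], [-0.012, 0.028, 0.011]] twist z 0.1286
```

apply_moves(claw=[0.06, 0.06, 0.06, 0.06, 0.06, 0.06, 0.06, 0.06, 0.06, 0.06, 0.06, 0.06], xyz=[[-0.031, -0.004, 0.0], [-0.031, 0.001, 0.0], [-0.031, 0.004, 0.012], [-0.03, 0.008, 0.011], [-0.029, 0.012, 0.011], [-0.027, 0.016, 0.011], [-0.025, 0.018, 0.012], [-0.022, 0.022, 0.016], [-0.019, 0.025, 0.016], [-0.016, 0.027, 0.017], [-0.012, 0.028, 0.017], [0, 0, 0]], twist=[[0, 0, 0.1286], [0, 0, 0.1286], [0, 0, 0.1286], [0, 0, 0.1286], [0, 0, 0.1286], [0, 0, 0.1286], [0, 0, 0.1286], [0, 0, 0.1286], [0, 0, 0.1286], [0, 0, 0.1286], [0, 0, 0.1286], [0, 0, 0]])

```text
clock: 8.45
position: [0.4514, -0.1475, 0.1483]
tool_rot: [-3.14, 0.005, 0.347]
force: [0.0, 0.8, 0.6]
grip_width: 0.0601
finger_force: 0.0
```

```bash
cat >> h.py <<'E'
def tubes(cams=('top','scene')):
    for c in cams:
        g=grab(c)
        for r in bot.find_in(c,'tube0_c'):
            p=np.array(r['position']); u=proj(g,p).round().astype(int)
            col=g['img'][max(u[1]-3,0):u[1]+4,max(u[0]-3,0):u[0]+4].reshape(-1,3).max(0) if 0<=u[0]<512 and 0<=u[1]<384 else None
            print(c,round(r['score'],2),p.round(3),u,col)
E
python3 -c "
from h import *
go(.453,-.145,.006,20.4); tubes()"
```

```text
t 8.45 pos [ 0.4514 -0.1475  0.1483] rot [-3.14    0.0047  0.3471] grip 0.0601 F [0.  0.8 0.6]
shift [ 0.003  -0.0016  0.1423]
twist [-0.0016  0.0047 -0.0089]
```

apply_moves(claw=[0.06, 0.06, 0.06, 0.06, 0.0, 0.0, 0.0, 0.0, 0.0], xyz=[[0.003, -0.002, 0.045], [0, 0, 0.045], [0, 0, 0.035], [0, 0, 0.017], [0, 0, 0], [0, 0, 0], [0, 0, 0], [0, 0, 0], [0, 0, 0]], twist=[[0, 0, -0.009], [0, 0, 0], [0, 0, 0], [0, 0, 0], [0, 0, 0], [0, 0, 0], [0, 0, 0], [0, 0, 0], [0, 0, 0]], force=40)

```text
clock: 9.55
position: [0.456, -0.1416, 0.0102]
tool_rot: [3.141, -0.001, 0.365]
force: [-1.9, 1.2, 13.2]
grip_width: 0.0288
finger_force: 42.1
```

apply_moves(claw=[0.0, 0.0, 0.0, 0.0, 0.0, 0.0], xyz=[[0, 0, -0.03], [0, 0, -0.045], [0, 0, -0.045], [0, 0, -0.045], [0, 0, -0.045], [0, 0, 0]], twist=[[0, 0, 0], [0, 0, 0], [0, 0, 0], [0, 0, 0], [0, 0, 0], [0, 0, 0]])

```text
clock: 10.15
position: [0.4575, -0.1421, 0.2249]
tool_rot: [3.136, -0.007, 0.364]
force: [1.1, -0.2, -2.5]
grip_width: 0.0292
finger_force: 40.5
```

```bash
python3 -c "
from h import *
t=np.radians(11.6); C=np.array([.4862,.2117]); R=np.array([[np.cos(t),-np.sin(t)],[np.sin(t),np.cos(t)]])
for y in(-.065,0,.065):
  print(y,C+R@[.033,y])
w=C+R@[.033,-.065]
path(*w,.215,11.6,9)"
```

```text
-0.065 [0.53159605 0.15466318]
0 [0.51852598 0.21833557]
0.065 [0.50545592 0.28200796]
pos [ 0.4575 -0.1421  0.2249] yaw 20.87 F [ 1.1 -0.2 -2.5] grip 0.0292 t 10.15
rows [[0.019, -0.028, 0.001], [0.019, -0.028, 0.001], [0.019, -0.029, 0.001], [0.018, -0.029, 0.001], [0.017, -0.029, 0.002], [0.017, -0.029, 0.001], [0.016, -0.03, 0.001], [0.016, -0.03, 0.001], [0.015, -0.031, 0.001]] twist z 0.018
```

apply_moves(claw=[0, 0, 0, 0, 0, 0, 0, 0, 0, 0], xyz=[[0.019, -0.028, 0.001], [0.019, -0.028, 0.001], [0.019, -0.029, 0.001], [0.018, -0.029, 0.001], [0.017, -0.029, 0.002], [0.017, -0.029, 0.001], [0.016, -0.03, 0.001], [0.016, -0.03, 0.001], [0.015, -0.031, 0.001], [0, 0, 0]], twist=[[0, 0, 0.018], [0, 0, 0.018], [0, 0, 0.018], [0, 0, 0.018], [0, 0, 0.018], [0, 0, 0.018], [0, 0, 0.018], [0, 0, 0.018], [0, 0, 0.018], [0, 0, 0]])

```text
clock: 11.15
position: [0.5287, 0.1604, 0.2089]
tool_rot: [-3.14, -0.0, 0.207]
force: [-1.0, 0.1, -2.3]
grip_width: 0.0289
finger_force: 40.4
```

```bash
python3 - <<'E'
from h import *
go(.5316,.1547,.052,11.6)
s=grab('scene'); t=grab('top')
a=cv2.cvtColor(t['img'],cv2.COLOR_RGB2BGR)[180:290,80:210]; b=cv2.cvtColor(s['img'],cv2.COLOR_RGB2BGR)[150:300,300:477]
cv2.imwrite('pics/c4.png',np.hstack([cv2.resize(x,(390,330),interpolation=cv2.INTER_CUBIC) for x in(a,b)]))
E
```

```text
t 11.15 pos [0.5287 0.1604 0.2089] rot [-3.1395e+00 -3.0000e-04  2.0720e-01] grip 0.0289 F [-1.   0.1 -2.3]
shift [0.0016 0.0065 0.1569]
twist [-0.0021 -0.0003  0.0047]
```

View pics/c4.png

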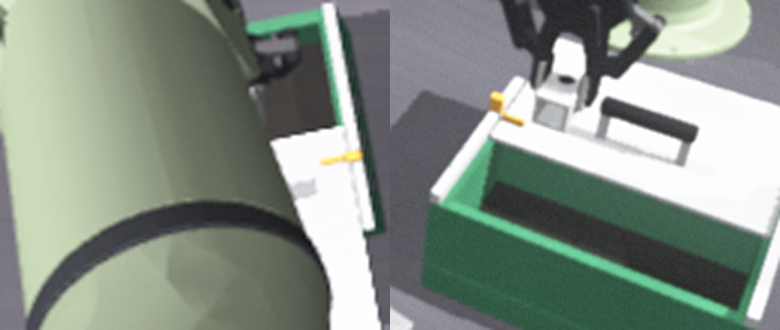

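Tube is held (scene crop 560,95), above the pit opening. Lower and release.

apply_moves(claw=[0, 0, 0, 0, 0, 0, 0.045, 0.045, 0.045, 0.045], xyz=[[0.002, 0.006, 0.035], [0, 0, 0.04], [0, 0, 0.04], [0, 0, 0.03], [0, 0, 0.012], [0, 0, 0], [0, 0, 0], [0, 0, 0], [0, 0, 0], [0, 0, 0]], twist=[[0, 0, 0.005], [0, 0, 0], [0, 0, 0], [0, 0, 0], [0, 0, 0], [0, 0, 0], [0, 0, 0], [0, 0, 0], [0, 0, 0], [0, 0, 0]])

```text
clock: 12.25
position: [0.5334, 0.1528, 0.0549]
tool_rot: [-3.139, -0.005, 0.199]
force: [-2.5, 13.6, 1.9]
grip_width: 0.0449
finger_force: 0.0
```

apply_moves(claw=[0.045, 0.045, 0.045, 0.06, 0.06, 0.06, 0.06], xyz=[[0, 0, -0.02], [0, 0, -0.04], [0, 0, -0.05], [0, 0, -0.05], [0, 0, 0], [0, 0, 0], [0, 0, 0]], twist=[[0, 0, 0], [0, 0, 0], [0, 0, 0], [0, 0, 0], [0, 0, 0], [0, 0, 0], [0, 0, 0]])

```text
clock: 12.95
position: [0.532, 0.1499, 0.2129]
tool_rot: [3.142, -0.001, 0.198]
force: [-0.4, -0.3, -0.4]
grip_width: 0.0602
finger_force: 0.0
```

```bash
cat >> h.py <<'E'
def white():
    g=grab('top'); hsv=cv2.cvtColor(g['img'],cv2.COLOR_RGB2HSV)
    m=((hsv[...,2]>165)&(hsv[...,1]<40)).astype('uint8'); m[:, :255]=0; m[:180]=0; m[300:]=0
    n,l,st,ce=cv2.connectedComponentsWithStats(m)
    for i in range(1,n):
        if st[i,4]>60:
            W=np.array([ray(g,u,v,0.03)[:2] for v,u in np.argwhere(l==i)]).astype('float32')
            r=cv2.minAreaRect(W*1000); print('tube',ce[i].round(),st[i,4],np.round(r[0]),np.round(r[1]),round(r[2],1))
E
python3 - <<'E'
from h import *
white()
s=grab('scene','s5.png')
path(.534,-.251,.12,-1,11)
E
```

```text
tube [510. 193.] 93 [ 601. -830.] [ 12. 103.] 83.1
tube [348. 215.] 305 [ 541. -348.] [70. 38.] 0.5
tube [314. 217.] 282 [ 534. -250.] [32. 71.] 88.9
pos [0.5318 0.15   0.2119] yaw 11.33 F [ 0.2  0.1 -0.8] grip 0.0604 t 13.05
rows [[-0.007, 0.036, 0.008], [-0.006, 0.036, 0.009], [-0.006, 0.036, 0.008], [-0.005, 0.036, 0.008], [-0.004, 0.036, 0.009], [-0.003, 0.036, 0.008], [-0.003, 0.037, 0.008], [-0.002, 0.036, 0.009], [-0.001, 0.037, 0.008], [-0.001, 0.036, 0.009], [0.0, 0.036, 0.008]] twist z 0.0196
```

View pics/s5.png

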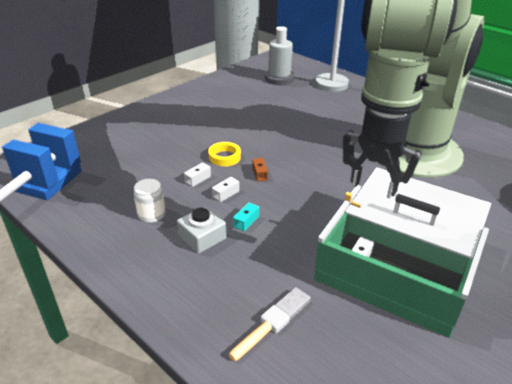

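Tube 1 lies in the pit (363,247); remaining grey ones at (226,189) and (198,174) are unmoved. Next is B.

apply_moves(claw=[0.06, 0.06, 0.06, 0.06, 0.06, 0.06, 0.06, 0.06, 0.06, 0.06, 0.06, 0.06], xyz=[[-0.007, 0.036, 0], [-0.006, 0.036, 0], [-0.006, 0.036, 0], [-0.005, 0.036, 0.01], [-0.004, 0.036, 0.012], [-0.003, 0.036, 0.012], [-0.003, 0.037, 0.012], [-0.002, 0.036, 0.012], [-0.001, 0.037, 0.012], [-0.001, 0.036, 0.011], [0, 0.036, 0.011], [0, 0, 0]], twist=[[0, 0, 0.02], [0, 0, 0.02], [0, 0, 0.02], [0, 0, 0.02], [0, 0, 0.02], [0, 0, 0.02], [0, 0, 0.02], [0, 0, 0.02], [0, 0, 0.02], [0, 0, 0.02], [0, 0, 0.02], [0, 0, 0]])

```text
clock: 14.25
position: [0.531, -0.2553, 0.118]
tool_rot: [3.141, 0.004, -0.029]
force: [-1.0, -0.1, 0.8]
grip_width: 0.0598
finger_force: 0.0
```

```bash
python3 -c "
from h import *
go(.534,-.250,.012,-1.1)"
```

```text
t 14.25 pos [ 0.531  -0.2553  0.118 ] rot [ 3.1406  0.0035 -0.0286] grip 0.0598 F [-1.  -0.1  0.8]
shift [ 0.0032 -0.0055  0.1059]
twist [ 0.001   0.0035 -0.0094]
```

apply_moves(claw=[0.06, 0.06, 0.06, 0.06, 0.0, 0.0, 0.0, 0.0, 0.0], xyz=[[0.003, -0.005, 0.02], [0, 0, 0.04], [0, 0, 0.03], [0, 0, 0.015], [0, 0, 0], [0, 0, 0], [0, 0, 0], [0, 0, 0], [0, 0, 0]], twist=[[0, 0, -0.009], [0, 0, 0], [0, 0, 0], [0, 0, 0], [0, 0, 0], [0, 0, 0], [0, 0, 0], [0, 0, 0], [0, 0, 0]], force=40)

```text
clock: 15.15
position: [0.5369, -0.2457, 0.0163]
tool_rot: [3.141, -0.001, -0.013]
force: [-0.7, 1.0, 8.7]
grip_width: 0.0288
finger_force: 41.0
```

apply_moves(claw=[0.0, 0.0, 0.0, 0.0, 0.0, 0.0], xyz=[[0, 0, -0.03], [0, 0, -0.045], [0, 0, -0.045], [0, 0, -0.045], [0, 0, -0.045], [0, 0, 0]], twist=[[0, 0, 0], [0, 0, 0], [0, 0, 0], [0, 0, 0], [0, 0, 0], [0, 0, 0]])

```text
clock: 15.75
position: [0.5385, -0.2464, 0.2316]
tool_rot: [3.138, -0.009, -0.014]
force: [1.5, -0.6, -2.8]
grip_width: 0.0289
finger_force: 40.3
```

```bash
python3 -c "
from h import *
t=np.radians(11.6); C=np.array([.4862,.2117]); R=np.array([[np.cos(t),-np.sin(t)],[np.sin(t),np.cos(t)]])
w=C+R@[.033,.050]
print(w); path(*w,.215,11.6,14)"
```

```text
[0.50847209 0.26731433]
pos [ 0.5385 -0.2464  0.2316] yaw -0.78 F [ 1.5 -0.6 -2.8] grip 0.0289 t 15.75
rows [[-0.003, -0.037, 0.001], [-0.002, -0.036, 0.001], [-0.001, -0.037, 0.002], [-0.001, -0.037, 0.001], [-0.001, -0.037, 0.001], [0.001, -0.036, 0.001], [0.0, -0.037, 0.001], [0.002, -0.037, 0.001], [0.002, -0.037, 0.002], [0.002, -0.036, 0.001], [0.003, -0.037, 0.001], [0.004, -0.036, 0.001], [0.004, -0.037, 0.001], [0.004, -0.036, 0.002]] twist z -0.0154
```

apply_moves(claw=[0, 0, 0, 0, 0, 0, 0, 0, 0, 0, 0, 0, 0, 0, 0], xyz=[[-0.003, -0.037, 0.001], [-0.002, -0.036, 0.001], [-0.001, -0.037, 0.002], [-0.001, -0.037, 0.001], [-0.001, -0.037, 0.001], [0.001, -0.036, 0.001], [0.0, -0.037, 0.001], [0.002, -0.037, 0.001], [0.002, -0.037, 0.002], [0.002, -0.036, 0.001], [0.003, -0.037, 0.001], [0.004, -0.036, 0.001], [0.004, -0.037, 0.001], [0.004, -0.036, 0.002], [0, 0, 0]], twist=[[0, 0, -0.0154], [0, 0, -0.0154], [0, 0, -0.0154], [0, 0, -0.0154], [0, 0, -0.0154], [0, 0, -0.0154], [0, 0, -0.0154], [0, 0, -0.0154], [0, 0, -0.0154], [0, 0, -0.0154], [0, 0, -0.0154], [0, 0, -0.0154], [0, 0, -0.0154], [0, 0, -0.0154], [0, 0, 0]])

```text
clock: 17.25
position: [0.504, 0.2729, 0.2077]
tool_rot: [-3.139, 0.001, 0.209]
force: [0.1, -0.9, -1.3]
grip_width: 0.0292
finger_force: 40.3
```

```bash
python3 -c "
from h import *
go(.5085,.2673,.058,11.6)"
```

```text
t 17.25 pos [0.504  0.2729 0.2077] rot [-3.1392e+00  6.0000e-04  2.0880e-01] grip 0.0292 F [ 0.1 -0.9 -1.3]
shift [0.0034 0.0068 0.1497]
twist [-0.0024  0.0006  0.0063]
```

apply_moves(claw=[0, 0, 0, 0, 0, 0, 0.042, 0.042, 0.042, 0.042], xyz=[[0.003, 0.007, 0.028], [0, 0, 0.04], [0, 0, 0.04], [0, 0, 0.03], [0, 0, 0.012], [0, 0, 0], [0, 0, 0], [0, 0, 0], [0, 0, 0], [0, 0, 0]], twist=[[0, 0, 0.006], [0, 0, 0], [0, 0, 0], [0, 0, 0], [0, 0, 0], [0, 0, 0], [0, 0, 0], [0, 0, 0], [0, 0, 0], [0, 0, 0]])

```text
clock: 18.25
position: [0.5105, 0.2617, 0.0592]
tool_rot: [-3.141, -0.001, 0.196]
force: [0.0, 0.3, 0.0]
grip_width: 0.0422
finger_force: 0.0
```

apply_moves(claw=[0.042, 0.042, 0.042, 0.06, 0.06, 0.06, 0.06], xyz=[[0, 0, -0.02], [0, 0, -0.04], [0, 0, -0.05], [0, 0, -0.05], [0, 0, 0], [0, 0, 0], [0, 0, 0]], twist=[[0, 0, 0], [0, 0, 0], [0, 0, 0], [0, 0, 0], [0, 0, 0], [0, 0, 0], [0, 0, 0]])

```text
clock: 18.95
position: [0.5097, 0.2612, 0.2177]
tool_rot: [3.141, 0.001, 0.196]
force: [-0.4, 0.3, 0.6]
grip_width: 0.0601
finger_force: 0.0
```

```bash
python3 - <<'E'
from h import *
white()
s=grab('scene','s6.png')
path(.541,-.348,.12,0.5,17)
E
```

```text
tube [348. 215.] 297 [ 541. -348.] [70. 37.] 1.0
pos [0.5096 0.2612 0.2172] yaw 11.26 F [-0.4 -0.8 -0.2] grip 0.06 t 19.05
rows [[-0.005, 0.036, 0.006], [-0.005, 0.035, 0.005], [-0.004, 0.036, 0.006], [-0.004, 0.035, 0.006], [-0.004, 0.036, 0.006], [-0.003, 0.036, 0.005], [-0.003, 0.036, 0.006], [-0.003, 0.035, 0.006], [-0.002, 0.036, 0.005], [-0.001, 0.036, 0.006], [-0.001, 0.036, 0.006], [-0.001, 0.036, 0.006], [-0.001, 0.036, 0.005], [0.0, 0.036, 0.006], [0.0, 0.035, 0.006], [0.001, 0.036, 0.006], [0.001, 0.036, 0.005]] twist z 0.011
```

View pics/s6.png

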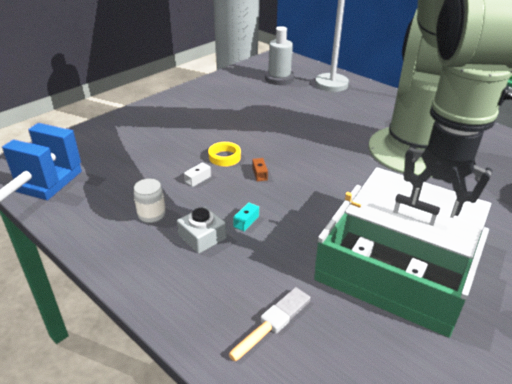

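Two spacers are in the pit (363,247; 417,270); the last is at (198,174).

apply_moves(claw=[0.06, 0.06, 0.06, 0.06, 0.06, 0.06, 0.06, 0.06, 0.06, 0.06, 0.06, 0.06, 0.06, 0.06, 0.06, 0.06, 0.06, 0.06, 0.06], xyz=[[-0.005, 0.036, 0], [-0.005, 0.035, 0], [-0.004, 0.036, 0], [-0.004, 0.035, 0], [-0.004, 0.036, 0], [-0.003, 0.036, 0], [-0.003, 0.036, 0.009], [-0.003, 0.035, 0.009], [-0.002, 0.036, 0.009], [-0.001, 0.036, 0.009], [-0.001, 0.036, 0.009], [-0.001, 0.036, 0.009], [-0.001, 0.036, 0.009], [0.0, 0.036, 0.009], [0.0, 0.035, 0.009], [0.001, 0.036, 0.009], [0.001, 0.036, 0.009], [0, 0, 0], [0, 0, 0]], twist=[[0, 0, 0.011], [0, 0, 0.011], [0, 0, 0.011], [0, 0, 0.011], [0, 0, 0.011], [0, 0, 0.011], [0, 0, 0.011], [0, 0, 0.011], [0, 0, 0.011], [0, 0, 0.011], [0, 0, 0.011], [0, 0, 0.011], [0, 0, 0.011], [0, 0, 0.011], [0, 0, 0.011], [0, 0, 0.011], [0, 0, 0.011], [0, 0, 0], [0, 0, 0]])

```text
clock: 20.95
position: [0.5403, -0.3478, 0.1178]
tool_rot: [-3.14, 0.002, 0.008]
force: [0.5, 0.0, -0.1]
grip_width: 0.06
finger_force: 0.0
```

```bash
python3 -c "
from h import *
white()
go(.541,-.348,.014,0.8)"
```

```text
tube [393. 186.] 131 [ 629. -478.] [26. 77.] 38.6
tube [349. 220.] 135 [ 528. -350.] [38. 32.] 0.5
t 21.0 pos [ 0.5409 -0.3469  0.1183] rot [-3.1404e+00  1.2000e-03  9.7000e-03] grip 0.0602 F [0.3 1.1 0.4]
shift [0.0003 0.0013 0.1043]
twist [-0.0012  0.0012 -0.0043]
```

apply_moves(claw=[0.06, 0.06, 0.06, 0.06, 0.0, 0.0, 0.0, 0.0, 0.0], xyz=[[0, 0.001, 0.02], [0, 0, 0.04], [0, 0, 0.03], [0, 0, 0.014], [0, 0, 0], [0, 0, 0], [0, 0, 0], [0, 0, 0], [0, 0, 0]], twist=[[0, 0, 0], [0, 0, 0], [0, 0, 0], [0, 0, 0], [0, 0, 0], [0, 0, 0], [0, 0, 0], [0, 0, 0], [0, 0, 0]], force=40)

```text
clock: 21.9
position: [0.5419, -0.3489, 0.0168]
tool_rot: [3.141, -0.002, 0.009]
force: [0.1, 1.4, 9.5]
grip_width: 0.0295
finger_force: 41.0
```

apply_moves(claw=[0.0, 0.0, 0.0, 0.0, 0.0, 0.0, 0.0], xyz=[[0, 0, -0.03], [0, 0, -0.045], [0, 0, -0.045], [0, 0, -0.045], [0, 0, -0.045], [0, 0, 0], [0, 0, 0]], twist=[[0, 0, 0], [0, 0, 0], [0, 0, 0], [0, 0, 0], [0, 0, 0], [0, 0, 0], [0, 0, 0]])

```text
clock: 22.6
position: [0.5412, -0.3487, 0.2264]
tool_rot: [3.141, -0.002, 0.009]
force: [-0.6, -0.4, -2.5]
grip_width: 0.029
finger_force: 40.5
```

```bash
python3 -c "
from h import *
t=np.radians(11.6); C=np.array([.4862,.2117]); R=np.array([[np.cos(t),-np.sin(t)],[np.sin(t),np.cos(t)]])
w=C+R@[.033,-.012]
print(w); path(*w,.215,11.6,15)"
```

```text
[0.52093892 0.20658067]
pos [ 0.5412 -0.3487  0.2264] yaw 0.53 F [-0.6 -0.4 -2.5] grip 0.029 t 22.6
rows [[-0.001, -0.037, 0.001], [-0.001, -0.037, 0.001], [0.0, -0.037, 0.0], [0.001, -0.037, 0.001], [0.001, -0.037, 0.001], [0.001, -0.037, 0.001], [0.002, -0.037, 0.0], [0.002, -0.037, 0.001], [0.003, -0.037, 0.001], [0.003, -0.037, 0.001], [0.004, -0.037, 0.0], [0.004, -0.037, 0.001], [0.005, -0.036, 0.001], [0.005, -0.037, 0.001], [0.006, -0.037, 0.0]] twist z -0.0129
```

apply_moves(claw=[0, 0, 0, 0, 0, 0, 0, 0, 0, 0, 0, 0, 0, 0, 0, 0, 0, 0], xyz=[[-0.001, -0.037, 0.001], [-0.001, -0.037, 0.001], [0.0, -0.037, 0.0], [0.001, -0.037, 0.001], [0.001, -0.037, 0.001], [0.001, -0.037, 0.001], [0.002, -0.037, 0.0], [0.002, -0.037, 0.001], [0.003, -0.037, 0.001], [0.003, -0.037, 0.001], [0.004, -0.037, 0.0], [0.004, -0.037, 0.001], [0.005, -0.036, 0.001], [0.005, -0.037, 0.001], [0.006, -0.037, 0.0], [0, 0, 0], [0, 0, 0], [0, 0, 0]], twist=[[0, 0, -0.0129], [0, 0, -0.0129], [0, 0, -0.0129], [0, 0, -0.0129], [0, 0, -0.0129], [0, 0, -0.0129], [0, 0, -0.0129], [0, 0, -0.0129], [0, 0, -0.0129], [0, 0, -0.0129], [0, 0, -0.0129], [0, 0, -0.0129], [0, 0, -0.0129], [0, 0, -0.0129], [0, 0, -0.0129], [0, 0, 0], [0, 0, 0], [0, 0, 0]])

```text
clock: 24.4
position: [0.5205, 0.2059, 0.2134]
tool_rot: [3.141, 0.002, 0.202]
force: [-0.2, -0.3, -2.2]
grip_width: 0.0291
finger_force: 40.6
```

```bash
python3 -c "
from h import *
go(.5209,.2066,.058,11.6)"
```

```text
t 24.4 pos [0.5205 0.2059 0.2134] rot [3.1409e+00 1.6000e-03 2.0190e-01] grip 0.0291 F [-0.2 -0.3 -2.2]
shift [ 0.0008 -0.0007  0.1554]
twist [ 0.0007  0.0016 -0.0005]
```

apply_moves(claw=[0, 0, 0, 0, 0, 0, 0, 0.042, 0.042, 0.042, 0.042], xyz=[[0.001, -0.001, 0.033], [0, 0, 0.04], [0, 0, 0.04], [0, 0, 0.03], [0, 0, 0.012], [0, 0, 0], [0, 0, 0], [0, 0, 0], [0, 0, 0], [0, 0, 0], [0, 0, 0]], twist=[[0, 0, 0], [0, 0, 0], [0, 0, 0], [0, 0, 0], [0, 0, 0], [0, 0, 0], [0, 0, 0], [0, 0, 0], [0, 0, 0], [0, 0, 0], [0, 0, 0]])

```text
clock: 25.5
position: [0.5218, 0.2083, 0.0598]
tool_rot: [-3.141, -0.001, 0.203]
force: [0.6, 0.1, 0.9]
grip_width: 0.0419
finger_force: 0.0
```

apply_moves(claw=[0.042, 0.042, 0.042, 0.06, 0.06, 0.06, 0.06], xyz=[[0, 0, -0.02], [0, 0, -0.04], [0, 0, -0.05], [0, 0, -0.05], [0, 0, -0.02], [0, 0, 0], [0, 0, 0]], twist=[[0, 0, 0], [0, 0, 0], [0, 0, 0], [0, 0, 0], [0, 0, 0], [0, 0, 0], [0, 0, 0]])

```text
clock: 26.2
position: [0.5214, 0.2081, 0.2392]
tool_rot: [3.141, -0.0, 0.203]
force: [-0.5, 0.8, 0.1]
grip_width: 0.0598
finger_force: 0.0
```

```bash
python3 - <<'E'
from h import *
white()
s=grab('scene','s7.png')
path(.428,.196,.22,101.6,12)
E
```

```text
tube [510. 193.] 85 [ 605. -831.] [12. 94.] 83.1
pos [0.521  0.208  0.2382] yaw 11.63 F [-0.2  0.4 -0.9] grip 0.0598 t 26.3
rows [[-0.008, -0.001, 0.002], [-0.008, -0.001, 0.001], [-0.007, -0.003, 0.002], [-0.007, -0.003, 0.001], [-0.006, -0.005, 0.002], [-0.006, -0.005, 0.001], [-0.005, -0.006, 0.002], [-0.005, -0.006, 0.001], [-0.003, -0.007, 0.002], [-0.002, -0.008, 0.001], [-0.002, -0.008, 0.002], [-0.0, -0.007, 0.001]] twist z -0.1309
```

View pics/s7.png

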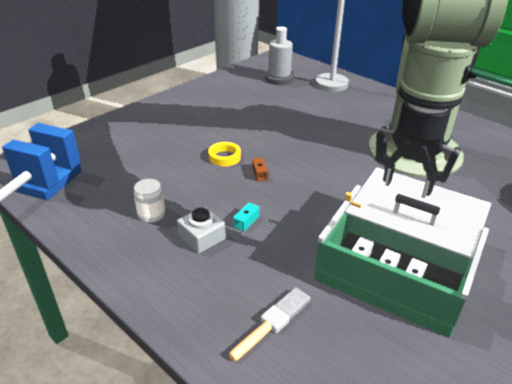

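All three lie in the pit (363,247; 390,260; 417,269), none left on the bench. Now shut the gate.

apply_moves(claw=[0.06, 0.06, 0.06, 0.06, 0.06, 0.06, 0.06, 0.06, 0.06, 0.06, 0.06, 0.06, 0.06, 0.06], xyz=[[-0.008, -0.001, 0.002], [-0.008, -0.001, 0.001], [-0.007, -0.003, 0.002], [-0.007, -0.003, 0.001], [-0.006, -0.005, 0.002], [-0.006, -0.005, 0.001], [-0.005, -0.006, 0.002], [-0.005, -0.006, 0.001], [-0.003, -0.007, 0.002], [-0.002, -0.008, 0.001], [-0.002, -0.008, 0.002], [0, -0.007, 0.001], [0, 0, 0], [0, 0, 0]], twist=[[0, 0, -0.131], [0, 0, -0.131], [0, 0, -0.131], [0, 0, -0.131], [0, 0, -0.131], [0, 0, -0.131], [0, 0, -0.131], [0, 0, -0.131], [0, 0, -0.131], [0, 0, -0.131], [0, 0, -0.131], [0, 0, -0.131], [0, 0, 0], [0, 0, 0]])

```text
clock: 27.7
position: [0.4288, 0.1964, 0.2208]
tool_rot: [-3.141, -0.0, 1.771]
force: [0.4, 0.8, -0.4]
grip_width: 0.06
finger_force: 0.0
```

```bash
python3 -c "
from h import *
go(.428,.196,.136,101.6)"
```

```text
t 27.7 pos [0.4288 0.1964 0.2208] rot [-3.1406e+00 -2.0000e-04  1.7707e+00] grip 0.06 F [ 0.4  0.8 -0.4]
shift [-0.0002 -0.0008  0.0848]
twist [-0.001  -0.0002 -0.0026]
```

apply_moves(claw=[0.06, 0.06, 0.06, 0.06, 0, 0, 0, 0, 0], xyz=[[0, 0, 0.03], [0, 0, 0.03], [0, 0, 0.025], [0, 0, 0], [0, 0, 0], [0, 0, 0], [0, 0, 0], [0, 0, 0], [0, 0, 0]], twist=[[0, 0, 0], [0, 0, 0], [0, 0, 0], [0, 0, 0], [0, 0, 0], [0, 0, 0], [0, 0, 0], [0, 0, 0], [0, 0, 0]], force=80)

```text
clock: 28.6
position: [0.4292, 0.1967, 0.1375]
tool_rot: [3.14, 0.0, 1.774]
force: [-3.6, -2.4, 13.7]
grip_width: 0.0144
finger_force: 78.2
```

apply_moves(claw=[0.0, 0.0, 0.0, 0.0, 0.0, 0.0, 0.0, 0.0, 0.0, 0.0], xyz=[[0, 0.012, 0], [0, 0.012, 0], [0, 0.012, 0], [0, 0.012, 0], [0, 0.012, 0], [0, 0.012, 0], [0, 0.012, 0], [0, 0.01, 0], [0, 0, 0], [0, 0, 0]], twist=[[0, 0, 0], [0, 0, 0], [0, 0, 0], [0, 0, 0], [0, 0, 0], [0, 0, 0], [0, 0, 0], [0, 0, 0], [0, 0, 0], [0, 0, 0]])

```text
clock: 29.6
position: [0.5219, 0.2168, 0.1377]
tool_rot: [3.138, -0.002, 1.775]
force: [3.5, 6.5, 1.4]
grip_width: 0.0142
finger_force: 78.0
```

apply_moves(claw=[0.0, 0.0, 0.0, 0.0], xyz=[[0, 0.003, 0], [0, 0.003, 0], [0, 0, 0], [0, 0, 0]], twist=[[0, 0, 0], [0, 0, 0], [0, 0, 0], [0, 0, 0]])

```text
clock: 30.0
position: [0.5261, 0.2177, 0.1376]
tool_rot: [3.141, -0.001, 1.775]
force: [-9.6, 2.6, 13.1]
grip_width: 0.0146
finger_force: 80.1
```

apply_moves(claw=[0.0, 0.0, 0.0, 0.0], xyz=[[0, 0.003, 0], [0, 0.003, 0], [0, 0, 0], [0, 0, 0]], twist=[[0, 0, 0], [0, 0, 0], [0, 0, 0], [0, 0, 0]])

```text
clock: 30.4
position: [0.5264, 0.2177, 0.1374]
tool_rot: [-3.131, 0.003, 1.777]
force: [-55.5, -10.0, 49.0]
grip_width: 0.0144
finger_force: 85.1
```

apply_moves(claw=[0.0, 0.0, 0.0], xyz=[[0, 0.003, 0], [0, 0, 0], [0, 0, 0]], twist=[[0, 0, 0], [0, 0, 0], [0, 0, 0]])

```text
clock: 30.7
position: [0.5265, 0.2177, 0.1373]
tool_rot: [-3.126, 0.004, 1.777]
force: [-77.1, -16.6, 67.4]
grip_width: 0.0145
finger_force: 88.0
```

Hard stop reached. Ease off, release and rise.

apply_moves(claw=[0, 0, 0, 0.06, 0.06, 0.06, 0.06, 0.06, 0.06, 0.06, 0.06, 0.06], xyz=[[0, -0.004, 0], [0, -0.003, 0], [0, 0, 0], [0, 0, 0], [0, 0, 0], [0, 0, 0], [0, 0, -0.02], [0, 0, -0.04], [0, 0, -0.03], [0, 0, 0], [0, 0, 0], [0, 0, 0]], twist=[[0, 0, 0], [0, 0, 0], [0, 0, 0], [0, 0, 0], [0, 0, 0], [0, 0, 0], [0, 0, 0], [0, 0, 0], [0, 0, 0], [0, 0, 0], [0, 0, 0], [0, 0, 0]])

```text
clock: 31.9
position: [0.5284, 0.2169, 0.2254]
tool_rot: [-3.14, 0.0, 1.775]
force: [-0.6, -0.4, -0.4]
grip_width: 0.0602
finger_force: 0.0
```

```bash
python3 - <<'E'
from h import *
s=grab('scene')
b=cv2.cvtColor(s['img'],cv2.COLOR_RGB2BGR)[150:320,170:512]
cv2.imwrite('pics/c8.png',cv2.resize(b,None,fx=2.3,fy=2.3,interpolation=cv2.INTER_CUBIC))
print(ray(s,201,214,.075))
for z in(.06,.07,.08): print(z,proj(s,[.687,-.170,z]))
path(.687,-.170,.22,101.6,9)
E
```

```text
[ 0.68955469 -0.16184306  0.075     ]
0.06 [199.78812305 217.03611447]
0.07 [199.52733865 213.57389912]
0.08 [199.26358105 210.07221101]
pos [0.5283 0.2169 0.2253] yaw 101.68 F [-0.6  0.  -0.1] grip 0.0596 t 31.95
rows [[-0.046, 0.009, 0.001], [-0.045, 0.008, 0.0], [-0.046, 0.009, 0.001], [-0.046, 0.008, 0.0], [-0.045, 0.009, 0.001], [-0.046, 0.008, 0.001], [-0.046, 0.009, 0.0], [-0.045, 0.009, 0.001], [-0.046, 0.008, 0.0]] twist z 0.0002
```

View pics/c8.png

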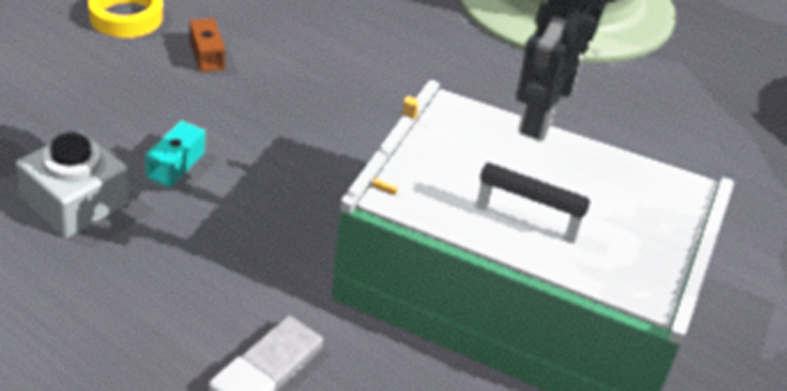

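Gate shut flush; button at crop (71,149). Move above it with fingers closed.

apply_moves(claw=[0.05, 0.04, 0.02, 0, 0, 0, 0, 0, 0, 0, 0, 0, 0, 0], xyz=[[-0.046, 0.009, 0], [-0.045, 0.008, 0], [-0.046, 0.009, 0], [-0.046, 0.008, 0], [-0.045, 0.009, 0], [-0.046, 0.008, 0], [-0.046, 0.009, 0], [-0.045, 0.009, 0], [-0.044, 0.009, 0.03], [0, 0, 0.045], [0, 0, 0.04], [0, 0, 0.01], [0, 0, 0], [0, 0, 0]], twist=[[0, 0, 0], [0, 0, 0], [0, 0, 0], [0, 0, 0], [0, 0, 0], [0, 0, 0], [0, 0, 0], [0, 0, 0], [0, 0, 0], [0, 0, 0], [0, 0, 0], [0, 0, 0], [0, 0, 0], [0, 0, 0]])

```text
clock: 33.35
position: [0.6875, -0.1641, 0.1053]
tool_rot: [3.14, 0.001, 1.775]
force: [-0.2, -0.1, 0.8]
grip_width: 0.0003
finger_force: 0.0
```

apply_moves(claw=[0, 0, 0, 0, 0], xyz=[[0, 0, 0.005], [0, 0, 0.005], [0, 0, 0.005], [0, 0, 0.005], [0, 0, 0]], twist=[[0, 0, 0], [0, 0, 0], [0, 0, 0], [0, 0, 0], [0, 0, 0]])

```text
clock: 33.85
position: [0.6862, -0.1643, 0.0827]
tool_rot: [-3.141, -0.0, 1.775]
force: [0.7, -0.4, 0.3]
grip_width: 0.0001
finger_force: 0.0
```

apply_moves(claw=[0, 0, 0, 0, 0], xyz=[[0, 0, 0.003], [0, 0, 0.003], [0, 0, 0.003], [0, 0, 0], [0, 0, 0]], twist=[[0, 0, 0], [0, 0, 0], [0, 0, 0], [0, 0, 0], [0, 0, 0]])

```text
clock: 34.35
position: [0.6866, -0.1644, 0.0745]
tool_rot: [-3.142, -0.0, 1.775]
force: [-0.8, 0.3, -0.0]
grip_width: -0.0002
finger_force: 0.0
```

apply_moves(claw=[0, 0, 0, 0], xyz=[[0, 0, 0.003], [0, 0, 0.003], [0, 0, 0], [0, 0, 0]], twist=[[0, 0, 0], [0, 0, 0], [0, 0, 0], [0, 0, 0]])

```text
clock: 34.75
position: [0.6868, -0.1644, 0.0687]
tool_rot: [3.141, 0.0, 1.775]
force: [0.6, 0.1, 4.1]
grip_width: 0.0001
finger_force: 2.2
```

Contact. Press through the travel.

apply_moves(claw=[0, 0, 0, 0], xyz=[[0, 0, 0.003], [0, 0, 0.003], [0, 0, 0], [0, 0, 0]], twist=[[0, 0, 0], [0, 0, 0], [0, 0, 0], [0, 0, 0]])

```text
clock: 35.15
position: [0.6871, -0.1644, 0.0656]
tool_rot: [3.14, 0.001, 1.775]
force: [-15.0, 1.2, 41.6]
grip_width: 0.0001
finger_force: 20.7
```

apply_moves(claw=[0, 0, 0], xyz=[[0, 0, 0.002], [0, 0, 0], [0, 0, 0]], twist=[[0, 0, 0], [0, 0, 0], [0, 0, 0]])

```text
clock: 35.45
position: [0.6873, -0.1644, 0.0652]
tool_rot: [3.14, 0.002, 1.774]
force: [-24.2, 2.8, 63.1]
grip_width: 0.0002
finger_force: 31.5
```

apply_moves(claw=[0, 0, 0, 0, 0, 0, 0, 0, 0, 0, 0], xyz=[[0, 0, -0.01], [0, 0, -0.02], [0, 0, -0.04], [0, 0, -0.04], [0, 0, -0.04], [-0.04, 0, 0], [-0.04, 0, 0], [-0.04, 0, 0], [0, 0, 0], [0, 0, 0], [0, 0, 0]], twist=[[0, 0, 0], [0, 0, 0], [0, 0, 0], [0, 0, 0], [0, 0, 0], [0, 0, 0], [0, 0, 0], [0, 0, 0], [0, 0, 0], [0, 0, 0], [0, 0, 0]])

```text
clock: 36.55
position: [0.7109, -0.2808, 0.2103]
tool_rot: [-3.141, -0.001, 1.776]
force: [0.7, -0.1, 0.3]
grip_width: 0.0003
finger_force: 0.0
```

```bash
python3 - <<'E'
from h import *
grab('scene','s9.png')
E
```

```text
(no output)
```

View pics/s9.png

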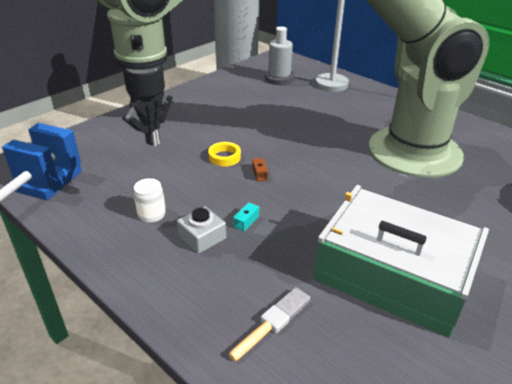

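The gate is shut (pointer at 337,231), the button is up (201,215), the tin, brush and tape are untouched and the arm is clear. Handing in.

```bash
python3 -c "
from workcell import bot
print(bot.job_done())"
```

```text
the job is handed in; nothing more can be done
None
```

I loaded all three grey spacers into the pit, pushed the gate shut, pressed the start button fully down and let it come up, and handed the job in at about 37 s; no verdict was returned.

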